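# Drivers back into the bench rack by length

## Task

The four washed drivers stand in any order in the aluminium drip stand: put them back into the grey bench rack, one to a socket, in order of length, with the longest next to the screw jar and the shortest at the far end by the lens case. Each must stand upright with its shank down the hole and its collar resting on the block, let go. Do not drop a driver on the bench, and leave the jar and the lens case where they are.

Things in the scene. Friction and masses are not known exactly. Their poses are not given: they have to be found in the camera images.
- driver_slim: Longest, slimmest driver: ribbed black handle 18 mm thick, steel cap, upright. Top 80 mm above its origin, which is on the axis at the underside of the steel collar (32 mm wide, 5 mm thick) that rests on the rack. Below it a 6 mm steel shank, 40 mm long. z runs up the handle. The four stand in any order in one straight row, 66 mm apart, in the drip stand.
- driver_medium: Second longest driver: ribbed black handle 22 mm thick, steel cap, upright. Top 68 mm above its origin, which is on the axis at the underside of the steel collar (32 mm wide, 5 mm thick) that rests on the rack. Below it a 6 mm steel shank, 40 mm long. z runs up the handle. Drip stand: fixed aluminium plate 64 x 264 mm, top 56 mm above the bench, with four 16 mm holes.
- driver_stout: Third longest driver: ribbed black handle 26 mm thick, steel cap, upright. Top 56 mm above its origin, which is on the axis at the underside of the steel collar (32 mm wide, 5 mm thick) that rests on the rack. Below it a 6 mm steel shank, 40 mm long. z runs up the handle. Drip stand and bench rack both run within 12 degrees of the y axis, 0.14 to 0.2 m apart in x; either may be the nearer.
- driver_stubby: Shortest, thickest driver: ribbed black handle 30 mm thick, steel cap, upright. Top 44 mm above its origin, which is on the axis at the underside of the steel collar (32 mm wide, 5 mm thick) that rests on the rack. Below it a 6 mm steel shank, 40 mm long. z runs up the handle. All four drivers weigh 40 to 85 g.
- socket_a: One of four identical fixed grey socket blocks of the bench rack, empty at the start: 54 x 54 mm, 50 mm tall, with a 16 mm hole down its middle. Origin: centre of its underside, which is 6 mm above the bench; its top is 50 mm above the origin (56 mm above the bench). y runs along the row. The four stand in a straight row, 66 mm apart, on a steel strip; names tell nothing of order.
- socket_b: One of four identical fixed grey socket blocks of the bench rack, empty at the start: 54 x 54 mm, 50 mm tall, with a 16 mm hole down its middle. Origin: centre of its underside, which is 6 mm above the bench; its top is 50 mm above the origin (56 mm above the bench). y runs along the row. The four stand in a straight row, 66 mm apart, on a steel strip; names tell nothing of order.
- socket_c: One of four identical fixed grey socket blocks of the bench rack, empty at the start: 54 x 54 mm, 50 mm tall, with a 16 mm hole down its middle. Origin: centre of its underside, which is 6 mm above the bench; its top is 50 mm above the origin (56 mm above the bench). y runs along the row. The four stand in a straight row, 66 mm apart, on a steel strip; names tell nothing of order.
- socket_d: One of four identical fixed grey socket blocks of the bench rack, empty at the start: 54 x 54 mm, 50 mm tall, with a 16 mm hole down its middle. Origin: centre of its underside, which is 6 mm above the bench; its top is 50 mm above the origin (56 mm above the bench). y runs along the row. The four stand in a straight row, 66 mm apart, on a steel strip; names tell nothing of order.
- screw_jar: Low clear jar with a white lid, 50 mm in diameter, 45 mm tall, loose, standing at one end of the bench rack, in line with its row and 80 mm from the middle of the nearest socket. It shows where the order begins. Origin: centre of its underside.
- lens_case: Dark blue spectacle-lens case with a black seam, 50 x 70 mm, 26 mm tall, loose, at the other end of the bench rack, in line, 80 mm from the last socket. Only in the way. Origin: centre of its underside.
Not all that is in view belongs to the job. What is shaped like the driver_stout but green is not meant.

How it is judged:
By the outcome, as a careful person would: the job done as asked, in the order asked, and still so for the second after the job is handed in, with the robot touching nothing.
It also fails if it takes over 102 s, if anything falls off the work surface, if the arm or the gripper's body presses on something with over 40 N, if the wrist force passes 120 N, or if a joint passes its speed limit or range.

## Robot

A 7-joint arm with a two-finger parallel gripper is mounted at the origin on the work surface. World frame = base frame: x ahead of the robot, y to its left, z up, the work surface at z = 0. Lengths are in m, angles in degrees, forces in N, time in s.
With the tool pointing down it reaches from about 0.425 to 0.875 m from the base axis. Payload 4.7 kg.
Tool frame: the origin (TCP) lies between the finger pads; the fingertips stand env.tip_reach ahead of it and the grasp point (between the pads) lies 2 mm behind it (env.tip_reach is the distance from the TCP to the fingertips, in m); z points along the fingers, y is the line along which they close (so a half turn about z gives the same grasp; the last joint's range is limited). The gripper opens to 87 mm and grips with 3 to 60 N. Pads are 19 mm wide; open, the fingers measure 117 mm over their backs; the gripper's body (75 mm by 190 mm) begins 51 mm behind the grasp point.
Start: joints at [-70.869, 18.392, -4.016, 83.108, 1.295, 78.541, -3.26], TCP at [0.204, 0.617, 0.24] pointing down, gripper open.
Joint ranges: [-163.93, 163.93], [-17.29, 119.83], [-79.2, 71.16], [3.27, 140.29], [-89.18, 269.18], [5.43, 117.66], [-154.24, 154.24]. Speed limits (degrees/s): [147.25, 147.25, 180, 180, 180, 180, 180].

## Interface

Orientations are given as [roll, pitch, yaw] about the fixed x, y, z axes, in that order (R = Rz(yaw) Ry(pitch) Rx(roll)).
In Python, from cell import env, read_camera gives the robot as it stands. The module is installed in compiled form; this text tells all that it offers.
- The arm moves only by the shell command python3 -m handwheel [FORCE], which reads ROWS from standard input. ROWS is a JSON list of rows, 1 to 8 of them, each written [[dx, dy, dz], turn, opening]: dx, dy, dz in m, then a turn about the tool's z in degrees, then the finger opening in m; each row is the pose to reach, as a shift and turn from the pose commanded when the command began, along the tool's axes at that moment; what a row does not reach only later rows make up. A row lasts 1/12 s, in which the tool goes at most 0.0417 m and 7.16 degrees, less where a joint would pass 70% of its speed; a pose out of reach is approached as far as the arm can. The fingers move at their own pace and stop on an object; FORCE is the grip in N (left out, the last holds). Time passes only in rows, so rows that do not move let the fingers close. It prints the time, the measured TCP pose, the force, the opening and the grip force at its end. Input that does not fit is refused with a message, and nothing moves.
- env.get_obs(): the state, without advancing time (a new reading comes with each control period).
- read_camera(name): name is "side" or "top" or "wrist"; returns a dict with "color" (480x640x3 uint8, blue, green, red), "fx", "fy", "cx", "cy" (pixels), "dist" ([k1, k2, p1, p2, k3] as OpenCV has them; the pictures are not rectified), "world_from_camera" (4x4, takes a point from camera to world coordinates). Camera axes: x right, y down, z forward; pixel columns grow to the right and rows downward; lengths in m; the calibration is good to about 2 mm. A picture is of the moment at which its call begins. There is no depth.
- env.sign_off(): hands the job in; it is judged then, once.
The state is a dict: "time_s": time; "qpos": joint angles; "joint_velocities": joint speeds; "effort": joint torques, N m; "tool_pos": TCP position; "tool_rot": TCP orientation; "force": force on the tool from outside, world axes, zero at the start; "wrist_torque": the same for the moment, N m; "grip_width": finger opening in m; "grasp_force": force on a finger pad.
Only numpy, scipy, OpenCV 4.12 (cv2) and the standard library are available. Lean on these libraries where they do the work, as an engineer would, in place of code of your own. Each camera call takes 0.05 s, during which the arm holds its last target. There are 200 camera calls.

## Working session

There is one attempt and no reset: what is moved stays moved. The work goes in short steps, Python scripts to look and compute and a shell command to move; the robot and the scene stay as the last step left them, time stands still between calls to the robot, and variables do not carry over. Pictures are saved under pics/ and viewed, at most 14 in all, crops included, and the job is handed in when it is done.

```bash
mkdir -p pics
python3 - <<'E'
from cell import env, read_camera
import cv2
for n in("top","side"):
    c=read_camera(n); cv2.imwrite(f"pics/{n}0.png",c["color"]); print(n,c["fx"],c["fy"],c["cx"],c["cy"],c["dist"]); print(c["world_from_camera"])
o=env.get_obs(); print(env.tip_reach,o["tool_pos"],o["tool_rot"],o["grip_width"],o["time_s"])
E
```

```text
top 550.3280267424334 550.3280267424334 316.33546851329606 240.65336467908887 [-0.11558417  0.          0.          0.          0.        ]
[[ 0.01533494 -0.98919891  0.14577501  0.44415618]
 [-0.99967779 -0.01811733 -0.01777842  0.04819446]
 [ 0.02022745 -0.1454554  -0.98915801  1.0508761 ]
 [ 0.          0.          0.          1.        ]]
side 596.4963425914001 596.4963425914001 320.89292568032863 244.67212519243512 [-0.12510673  0.          0.          0.          0.        ]
[[ 0.78133009 -0.39904312  0.4798832   0.1286347 ]
 [-0.62381887 -0.4755172   0.62026883 -0.56656938]
 [-0.01932129 -0.78399489 -0.62046652  0.66531601]
 [ 0.          0.          0.          1.        ]]
0.017 [0.20425591 0.61658966 0.23856564] [-1.79902166e+02  6.17942881e-03  1.61676366e+02] 0.08695692298314141 0.1
```

View pics/top0.png

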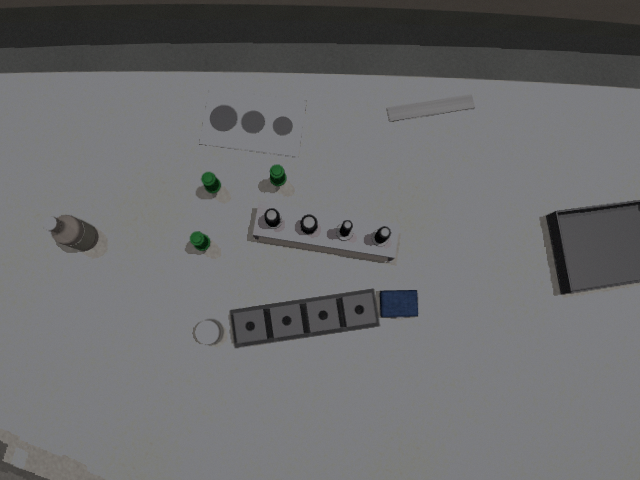

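View pics/side0.png

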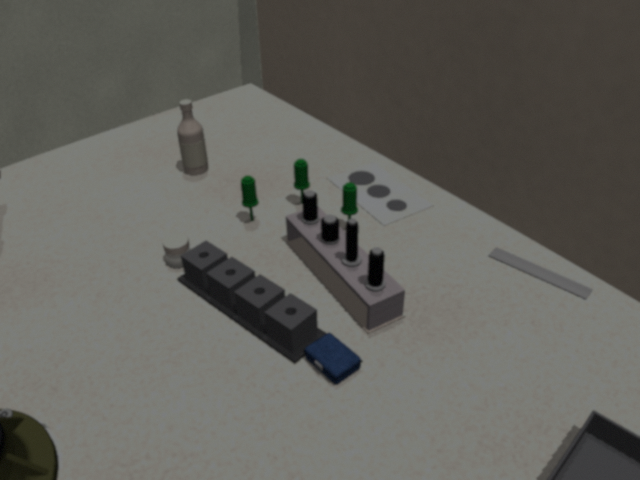

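The top view shows the jar at (208,332), sockets at about (250,326), (287,321), (323,315) and (359,310), and the case at (399,304). The black drivers are at about (272,217), (309,223), (346,229) and (383,235). The green lookalikes at (277,175), (210,183) and (200,241) are not meant. Next I'll measure and check enlarged crops.

```bash
cat > h.py <<'E'
import numpy as np, cv2
from cell import env, read_camera
def ray(c,px):
    K=np.array([[c["fx"],0,c["cx"]],[0,c["fy"],c["cy"]],[0,0,1]])
    u=cv2.undistortPoints(np.array([[px]],float),K,np.array(c["dist"],float))[0,0]
    T=np.array(c["world_from_camera"]); return T[:3,3],T[:3,:3]@np.array([u[0],u[1],1])
def plane(c,px,z):
    o,d=ray(c,px); return o+d*(z-o[2])/d[2]
def proj(c,p):
    K=np.array([[c["fx"],0,c["cx"]],[0,c["fy"],c["cy"]],[0,0,1]])
    T=np.linalg.inv(np.array(c["world_from_camera"]))
    return cv2.projectPoints(np.array([p],float),cv2.Rodrigues(T[:3,:3])[0],T[:3,3],K,np.array(c["dist"],float))[0][0,0]
def blobs(g,lo,hi,a0,a1):
    m=cv2.inRange(g,lo,hi); n,_,s,c=cv2.connectedComponentsWithStats(m)
    return [(c[i].round(1),s[i]) for i in range(1,n) if a0<=s[i,4]<=a1]
E
python3 - <<'E'
from h import *
t=read_camera("top"); s=read_camera("side")
def crop(im,x,y,w,h,k): return cv2.resize(cv2.convertScaleAbs(im[y:y+h,x:x+w],alpha=1.6),None,fx=k,fy=k,interpolation=cv2.INTER_CUBIC)
cv2.imwrite("pics/topc.png",crop(t["color"],185,150,240,200,3)) if 0 else cv2.imwrite("pics/topc.png",crop(t["color"],185,155,240,195,3))
cv2.imwrite("pics/sidec.png",crop(s["color"],160,145,260,195,3))
E
```

```text
(no output)
```

View pics/topc.png

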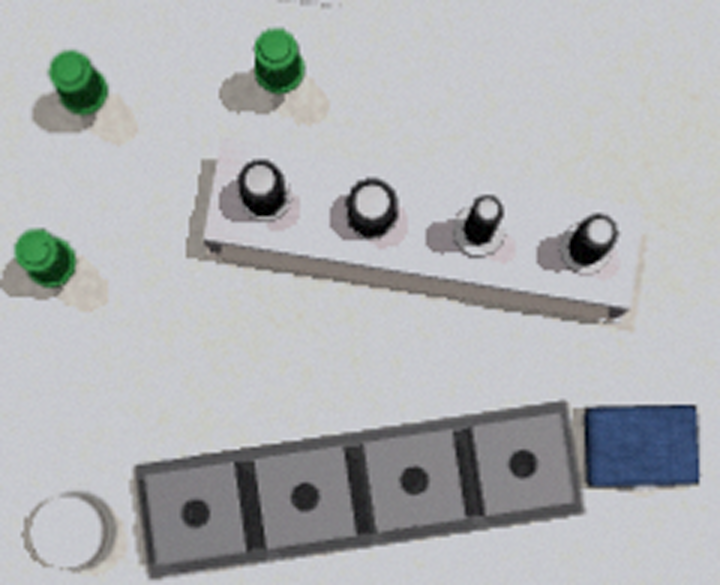

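View pics/sidec.png

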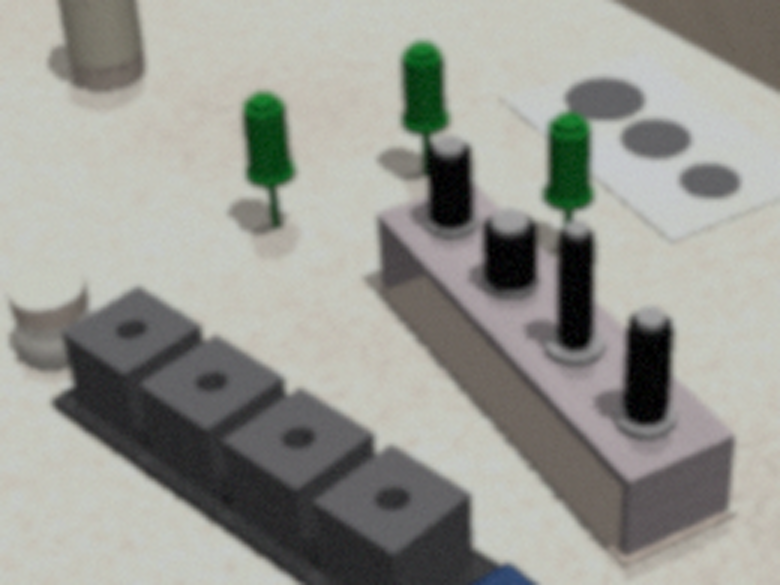

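The crops show the stand row from the jar end as stout (crop 262,180), stubby (373,202), slim (487,207) and medium (599,232). All four are black. The green ones differ in colour and stand on the bench. Socket holes are at crop (197,513), (305,496), (414,480) and (523,463).

Run:
```python
from h import *
t=read_camera("top"); s=read_camera("side")
def cen(im,x,y,r,dark):
    x=int(round(x));y=int(round(y));g=cv2.cvtColor(im,cv2.COLOR_BGR2GRAY)[y-r:y+r+1,x-r:x+r+1]
    g=cv2.resize(g,None,fx=4,fy=4,interpolation=cv2.INTER_CUBIC)
    th,m=cv2.threshold(g,0,255,(cv2.THRESH_BINARY_INV if dark else cv2.THRESH_BINARY)+cv2.THRESH_OTSU)
    n,l,st,c=cv2.connectedComponentsWithStats(m); k=l[g.shape[0]//2,g.shape[1]//2]
    return np.array([x-r,y-r])+(c[k]+.5)/4-.5, st[k,4]/16
T=lambda a,b:(185+a/3,155+b/3); S=lambda a,b:(160+a/3,145+b/3)
def tri(a,b):
    o,d=ray(*a);p,e=ray(*b);A=np.stack([d,-e],1);k=np.linalg.lstsq(A,p-o,rcond=None)[0]
    P=o+d*k[0];Q=p+e*k[1]; return ((P+Q)/2*1000).round(1),round(np.linalg.norm(P-Q)*1000,1)
for n,a,b,z in [("h1",(197,513),(132,329),56),("h2",(305,496),(212,381),56),("h3",(414,480),(298,437),56),("h4",(523,463),(393,498),56),
  ("stout",(262,180),(450,146),112),("stubby",(373,202),(510,222),100),("slim",(487,207),(577,229),136),("medium",(599,232),(651,319),124)]:
    h=n[0]=='h'; r=5 if h else 3
    p,A=cen(t["color"],*T(*a),r,h); q,B=cen(s["color"],*S(*b),r+1,h)
    if not h: p,q=np.array(T(*a)),np.array(S(*b))
    print(n,p.round(1),A,q.round(1),B,"top",(plane(t,p,z/1e3)*1e3).round(1)[:2],"side",(plane(s,q,z/1e3)*1e3).round(1)[:2],"tri",*tri((t,p),(s,q)))
```

```text
h1 [249.8 325.7] 67.5625 [203.4 254.4] 48.5 top [434.7 147.1] side [437.1 145.9] tri [435.9 146.6  56. ] 2.7
h2 [286.2 320.2] 68.4375 [230.2 271.8] 53.3125 top [445.7  82.2] side [448.   80.4] tri [446.9  81.5  55.6] 2.9
h3 [322.7 314.7] 68.4375 [259.1 290.5] 58.875 top [456.5  16.9] side [459.   15.4] tri [457.8  16.2  55.8] 2.9
h4 [358.9 309.2] 66.1875 [290.4 310.8] 65.8125 top [467.3 -48.2] side [469.8 -49.6] tri [468.5 -48.9  55.9] 2.8
stout [272.3 215. ] 47.25 [310.  193.7] 53.75 top [626.1 108.4] side [628.7 106.2] tri [627.7 107.6 111.3] 3.3
stubby [309.3 222.3] 27.125 [330. 219.] 62.0 top [616.6  43.9] side [618.8  41.3] tri [618.1  43.   99. ] 3.2
slim [347.3 224. ] 33.375 [352.3 221.3] 50.0 top [608.4 -20.2] side [609.5 -23.6] tri [609.9 -21.1 134. ] 2.7
medium [384.7 232.3] 43.4375 [377.  251.3] 56.5 top [597.3 -85.4] side [599.6 -89.5] tri [599.4 -86.9 121.9] 4.1
```

```bash
echo '[[[-0.03, -0.024, 0], 7, 0.06], [[-0.06, -0.048, 0.01], 14, 0.06], [[-0.09, -0.072, 0.02], 21, 0.06], [[-0.12, -0.095, 0.03], 28, 0.06], [[-0.15, -0.119, 0.035], 35, 0.06], [[-0.18, -0.143, 0.04], 42, 0.06], [[-0.21, -0.167, 0.04], 49, 0.06], [[-0.234, -0.191, 0.04], 56, 0.06]]' | python3 -m handwheel 20
python3 - <<'E'
from h import *
o=env.get_obs();print(o["tool_pos"],o["tool_rot"],o["time_s"],o["qpos"])
p=o["tool_pos"];y=np.radians(o["tool_rot"][2]);d=np.array([.610,-.021])-p[:2]
print(d@[np.cos(y),np.sin(y)],d@[np.sin(y),-np.cos(y)],p[2]-.2,o["tool_rot"][2]-90)
E
```

```text
time_s: 0.97
tool_pos: [0.368, 0.3596, 0.1993]
tool_rot: [180.0, 0.0, 105.2]
force: [0.7, 0.2, -0.3]
grip_width: 0.0601
grasp_force: 0.0
[0.36795598 0.35961987 0.19930667] [1.79987017e+02 2.93363243e-02 1.05237423e+02] 0.9667 [-57.42163845   3.18561574  10.48294362 105.70785174  -0.57851018
  71.16486831 -31.53029033]
-0.4308530588928428 0.13350067167358523 -0.0006933314615502617 15.237423191750167
```

```bash
echo '[[[-0.035, 0.011, 0], 5, 0.05], [[-0.07, 0.022, 0], 10, 0.05], [[-0.105, 0.033, 0], 15.5, 0.05], [[-0.14, 0.044, 0], 15.5, 0.05], [[-0.175, 0.055, 0], 15.5, 0.05], [[-0.21, 0.066, 0], 15.5, 0.05], [[-0.245, 0.077, 0], 15.5, 0.05], [[-0.28, 0.087, 0], 15.5, 0.05]]' | python3 -m handwheel
python3 - <<'E'
from h import *
o=env.get_obs();print(o["tool_pos"],o["tool_rot"],o["time_s"])
p=o["tool_pos"];y=np.radians(o["tool_rot"][2]);d=np.array([.610,-.021])-p[:2]
print(d@[np.cos(y),np.sin(y)],d@[np.sin(y),-np.cos(y)],p[2]-.2,o["tool_rot"][2]-90)
w=read_camera("wrist");cv2.imwrite("pics/w0.png",w["color"])
for q in [(.610,-.021,.136),(.618,.043,.1),(.5994,-.0869,.124),(.628,.1076,.112)]: print(proj(w,q))
E
```

```text
time_s: 1.63
tool_pos: [0.5267, 0.1146, 0.1999]
tool_rot: [180.0, -0.0, 90.2]
force: [1.0, 0.3, -0.5]
grip_width: 0.0498
grasp_force: 0.0
[0.52671917 0.11455279 0.19989724] [ 1.79951469e+02 -3.37301190e-02  9.01878959e+01] 1.6333
-0.13582517208068545 0.08283584951767362 -0.0001027649227521299 0.18789588559704384
[438.29909498 449.22170912]
[442.66448363 342.26646495]
[411.87916109 504.36815219]
[471.86968891 264.4286406 ]
```

View pics/w0.png

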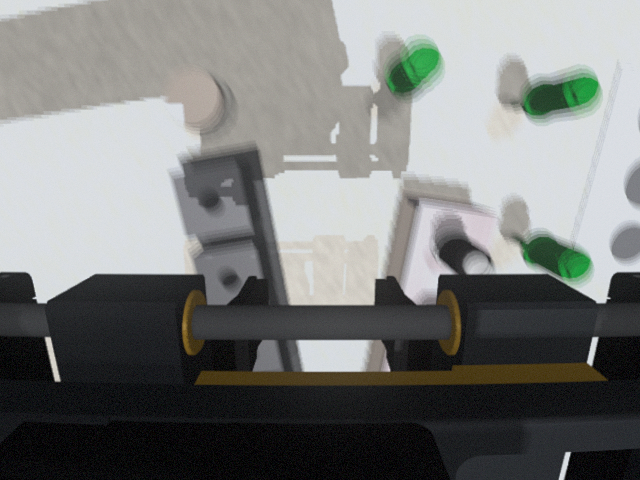

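The wrist view is slightly motion-blurred. The stout cap is at (475,262), against a predicted (472,264), so the calibration agrees and I'll go to the slim driver.

```bash
echo '[[[-0.034, 0.021, 0], 0, 0.045], [[-0.068, 0.042, 0], 0, 0.045], [[-0.102, 0.062, 0], 0, 0.045], [[-0.136, 0.083, 0], 0, 0.045], [[-0.136, 0.083, 0], 0, 0.045], [[-0.136, 0.083, 0], 0, 0.045]]' | python3 -m handwheel
python3 - <<'E'
from h import *
o=env.get_obs();print(o["tool_pos"])
w=read_camera("wrist");cv2.imwrite("pics/w1.png",w["color"])
for q in [(.610,-.021,.136),(.618,.043,.1),(.628,.1076,.112)]: print(proj(w,q))
E
```

```text
time_s: 2.18
tool_pos: [0.6097, -0.0229, 0.1993]
tool_rot: [-180.0, 0.1, 89.9]
force: [0.1, 1.1, -0.3]
grip_width: 0.0453
grasp_force: 0.0
[ 0.60966232 -0.02291476  0.19929199]
[320.99554587 262.12300117]
[333.2826014  150.45479054]
[351.82464731  36.24602814]
```

View pics/w1.png

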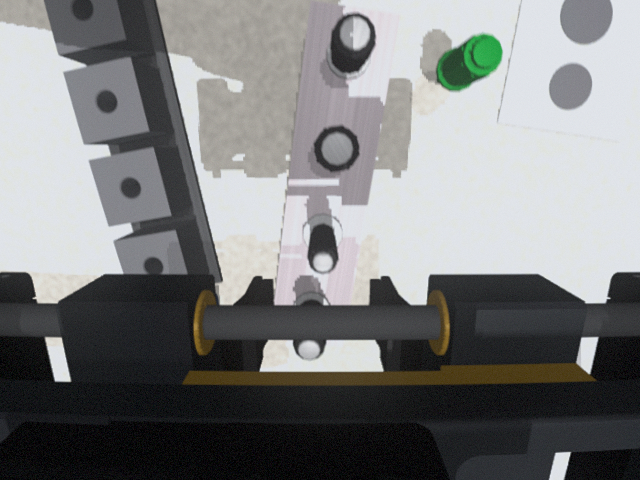

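Slim cap is at (322,263), predicted (321,262). Stubby is at (337,149) and stout at (355,31), both within about 3 mm of prediction. Now descend and grip.

```bash
echo '[[[0.002, 0, 0.03], 0, 0.045], [[0.002, 0, 0.06], 0, 0.045], [[0.002, 0, 0.09], 0, 0.045], [[0.002, 0, 0.105], 0, 0.045], [[0.002, 0, 0.111], 0, 0.045], [[0.002, 0, 0.111], 0, 0.045], [[0.002, 0, 0.111], 0, 0.045]]' | python3 -m handwheel && echo '[[[0, 0, 0], 0, 0.01], [[0, 0, 0], 0, 0.01], [[0, 0, 0], 0, 0.01], [[0, 0, 0], 0, 0.01], [[0, 0, 0], 0, 0.01], [[0, 0, 0], 0, 0.01], [[0, 0, 0], 0, 0.01]]' | python3 -m handwheel 20
```

```text
time_s: 2.82
tool_pos: [0.6097, -0.0163, 0.0895]
tool_rot: [179.9, -0.0, 90.3]
force: [1.1, 1.0, 0.9]
grip_width: 0.0452
grasp_force: 0.0
time_s: 3.4
tool_pos: [0.6097, -0.0176, 0.089]
tool_rot: [180.0, -0.0, 90.2]
force: [-0.0, -0.4, 2.4]
grip_width: 0.0174
grasp_force: 20.0
```

```bash
echo '[[[0, 0, -0.02], 0, 0.01], [[0, 0, -0.05], 0, 0.01], [[0, 0, -0.08], 0, 0.01], [[0, 0, -0.1], 0, 0.01], [[0, 0, -0.1], 0, 0.01]]' | python3 -m handwheel && echo '[[[0.015, -0.015, 0], 0, 0.01], [[0.045, -0.047, 0], 0, 0.01], [[0.075, -0.078, 0], 0, 0.01], [[0.105, -0.109, 0], 0, 0.01], [[0.135, -0.14, 0], 0, 0.01], [[0.16, -0.166, 0], 0, 0.01], [[0.167, -0.174, 0], 0, 0.01], [[0.167, -0.174, 0], 0, 0.01]]' | python3 -m handwheel && echo '[[[0, 0, 0], 0, 0.01], [[0, 0, 0], 0, 0.01], [[0, 0, 0], 0, 0.01]]' | python3 -m handwheel
python3 - <<'E'
from h import *
print(env.get_obs()["tool_pos"])
for n in("side","wrist"):
    c=read_camera(n); cv2.imwrite(f"pics/{n}2.png",c["color"]); print(proj(c,(.436,.1465,.056)),proj(c,(.447,.0815,.056)))
c=read_camera("side");cv2.imwrite("pics/side2.png",cv2.resize(cv2.convertScaleAbs(c["color"][120:320,100:340],alpha=1.6),None,fx=3,fy=3,interpolation=2))
E
```

```text
time_s: 3.82
tool_pos: [0.612, -0.018, 0.1935]
tool_rot: [179.5, -0.1, 90.2]
force: [0.2, 0.2, -0.8]
grip_width: 0.0177
grasp_force: 20.0
time_s: 4.48
tool_pos: [0.4314, 0.1519, 0.1875]
tool_rot: [-179.9, -0.0, 90.6]
force: [0.0, -0.1, -0.6]
grip_width: 0.0174
grasp_force: 20.0
time_s: 4.73
tool_pos: [0.4357, 0.1473, 0.1883]
tool_rot: [-180.0, 0.0, 90.0]
force: [-0.2, -0.1, -0.3]
grip_width: 0.0178
grasp_force: 20.0
[0.43571805 0.14733938 0.18826596]
[202.60223034 254.46646586] [229.26353538 271.75555936]
[321.01804093 239.14675513] [334.36587854 316.12771174]
```

View pics/side2.png

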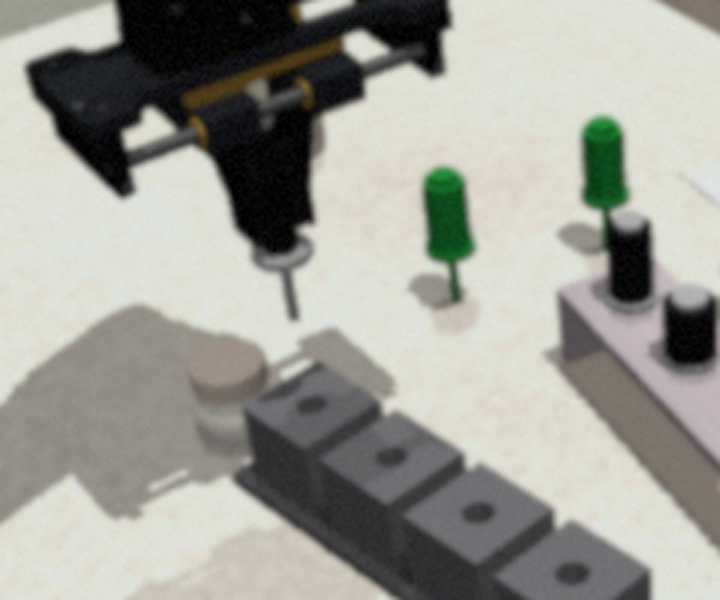

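View pics/wrist2.png

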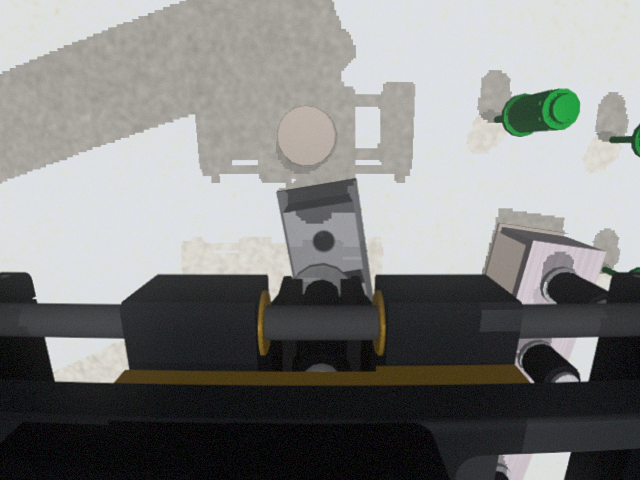

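Side crop: the held driver's collar is at crop (282,252) and its shank tip at (294,318). Wrist view: the hole is at (324,241), predicted (321,239), so about 2 mm off. I'll compute the tip offset.

Run:
```python
from h import *
s=read_camera("side"); w=read_camera("wrist"); t=read_camera("top")
S=lambda a,b:(100+a/3-1/3,120+b/3-1/3)
print("tip",plane(s,S(294,317),.1155),"collar",plane(s,S(283,254),.1555), "hole wrist",plane(w,(324,241),.056),"h2.. side", plane(s,S(313,405),.056))
print(env.get_obs()["tool_pos"],env.get_obs()["tool_rot"])
```

```text
tip [0.43623777 0.14558293 0.1155    ] collar [0.43632359 0.14537486 0.1555    ] hole wrist [0.437939   0.14561839 0.056     ] h2.. side [0.43751733 0.14456095 0.056     ]
[0.4351083  0.14834626 0.18845995] [-1.79995655e+02  1.26339234e-02  9.01157836e+01]
```

```bash
echo '[[[0, 0.001, 0.015], 0, 0.01], [[0, 0.001, 0.035], 0, 0.01], [[0, 0.001, 0.055], 0, 0.01], [[0, 0.001, 0.075], 0, 0.01], [[0, 0.001, 0.09], 0, 0.01], [[0, 0.001, 0.0975], 0, 0.01], [[0, 0.001, 0.0985], 0, 0.01], [[0, 0.001, 0.0985], 0, 0.01]]' | python3 -m handwheel && echo '[[[0, 0, 0], 0, 0.045], [[0, 0, 0], 0, 0.045], [[0, 0, 0], 0, 0.045], [[0, 0, 0], 0, 0.045]]' | python3 -m handwheel
```

```text
time_s: 5.7
tool_pos: [0.436, 0.1488, 0.0902]
tool_rot: [180.0, 0.0, 90.2]
force: [0.8, -0.6, 0.1]
grip_width: 0.0178
grasp_force: 20.0
time_s: 6.03
tool_pos: [0.4362, 0.1491, 0.0907]
tool_rot: [179.9, -0.0, 90.2]
force: [-0.0, 0.4, 0.9]
grip_width: 0.0365
grasp_force: 0.0
```

```bash
echo '[[[0, 0, -0.02], 0, 0.045], [[0, 0, -0.055], 0, 0.045], [[0, 0, -0.09], 0, 0.045], [[0, 0, -0.11], 0, 0.045], [[0, 0, -0.11], 0, 0.045]]' | python3 -m handwheel && echo '[[[-0.025, 0.017, 0], 0, 0.045], [[-0.059, 0.041, 0], 0, 0.045], [[-0.093, 0.065, 0], 0, 0.045], [[-0.127, 0.089, 0], 0, 0.045], [[-0.161, 0.113, 0], 0, 0.045], [[-0.195, 0.137, 0], 0, 0.045], [[-0.225, 0.157, 0], 0, 0.045], [[-0.235, 0.164, 0], 0, 0.045]]' | python3 -m handwheel && echo '[[[0, 0, 0], 0, 0.045], [[0, 0, 0], 0, 0.045], [[0, 0, 0], 0, 0.045], [[0, 0, 0], 0, 0.045]]' | python3 -m handwheel
python3 - <<'E'
from h import *
c=read_camera("side");t=read_camera("top");w=read_camera("wrist")
f=lambda im,x,y,W,H,k:cv2.resize(cv2.convertScaleAbs(im[y:y+H,x:x+W],alpha=1.5),(W*k,H*k),interpolation=2)
cv2.imwrite("pics/m3.png",np.hstack([f(c["color"],160,160,130,150,3),f(w["color"],220,120,195,225,2)]))
print(proj(w,(.600,-.0865,.124)),proj(w,(.620,.044,.1)))
E
```

```text
time_s: 6.45
tool_pos: [0.4387, 0.15, 0.2054]
tool_rot: [179.5, -0.3, 90.2]
force: [-0.1, 1.0, 0.9]
grip_width: 0.045
grasp_force: 0.0
time_s: 7.12
tool_pos: [0.6017, -0.0921, 0.1995]
tool_rot: [180.0, 0.3, 89.8]
force: [-1.0, -0.7, -0.1]
grip_width: 0.0454
grasp_force: 0.0
time_s: 7.45
tool_pos: [0.6, -0.0833, 0.1998]
tool_rot: [-180.0, -0.1, 90.3]
force: [0.5, 0.4, -0.7]
grip_width: 0.0449
grasp_force: 0.0
[320.0920763  263.41297064] [354.05178737  48.25175393]
```

View pics/m3.png

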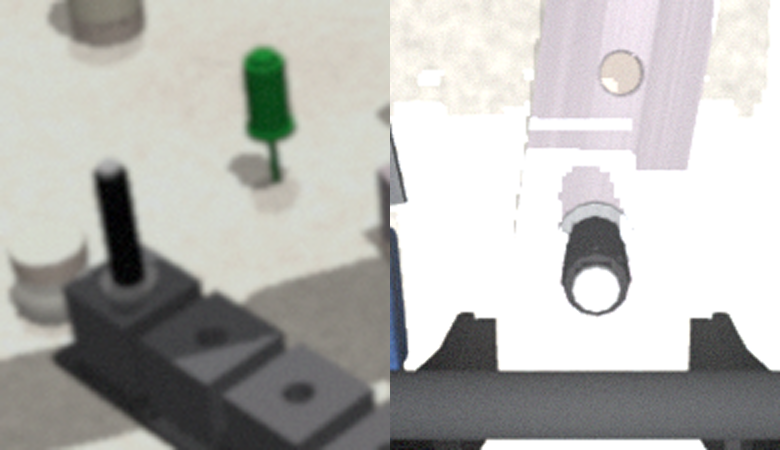

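Slim stands upright in socket 1 with its collar on the block. The medium cap at wrist (323,265) is within 2 mm of prediction, so I'll grip it.

```bash
echo '[[[-0.001, 0.001, 0.03], 0, 0.045], [[-0.001, 0.001, 0.06], 0, 0.045], [[-0.001, 0.001, 0.09], 0, 0.045], [[-0.001, 0.001, 0.105], 0, 0.045], [[-0.001, 0.001, 0.111], 0, 0.045], [[-0.001, 0.001, 0.111], 0, 0.045], [[-0.001, 0.001, 0.111], 0, 0.045]]' | python3 -m handwheel && echo '[[[0, 0, 0], 0, 0.01], [[0, 0, 0], 0, 0.01], [[0, 0, 0], 0, 0.01], [[0, 0, 0], 0, 0.01], [[0, 0, 0], 0, 0.01], [[0, 0, 0], 0, 0.01], [[0, 0, 0], 0, 0.01]]' | python3 -m handwheel 20; python3 -c "
from h import *
print(env.get_obs()['tool_pos']);read_camera('top');print(env.get_obs()['tool_pos'])"
```

```text
time_s: 8.18
tool_pos: [0.6021, -0.0864, 0.09]
tool_rot: [179.9, -0.0, 90.2]
force: [0.5, -0.2, 0.1]
grip_width: 0.0453
grasp_force: 0.0
time_s: 8.77
tool_pos: [0.6019, -0.0867, 0.0897]
tool_rot: [180.0, -0.0, 90.2]
force: [-0.9, -0.2, 3.9]
grip_width: 0.0218
grasp_force: 20.0
[ 0.60185717 -0.08666556  0.08970459]
[ 0.60188652 -0.08667456  0.0897019 ]
```

```bash
echo '[[[0, 0, -0.02], 0, 0.01], [[0, 0, -0.05], 0, 0.01], [[0, 0, -0.08], 0, 0.01], [[0, 0, -0.1], 0, 0.01], [[0, 0, -0.1], 0, 0.01]]' | python3 -m handwheel && echo '[[[0.015, -0.014, 0], 0, 0.01], [[0.045, -0.041, 0], 0, 0.01], [[0.075, -0.069, 0], 0, 0.01], [[0.105, -0.096, 0], 0, 0.01], [[0.135, -0.124, 0], 0, 0.01], [[0.16, -0.147, 0], 0, 0.01], [[0.168, -0.154, 0], 0, 0.01], [[0.168, -0.154, 0], 0, 0.01]]' | python3 -m handwheel && echo '[[[0, 0, 0], 0, 0.01], [[0, 0, 0], 0, 0.01], [[0, 0, 0], 0, 0.01], [[0, 0, 0], 0, 0.01], [[0, 0, 0], 0, 0.01]]' | python3 -m handwheel
python3 - <<'E'
from h import *
print(env.get_obs()["tool_pos"])
c=read_camera("side");w=read_camera("wrist")
f=lambda im,x,y,W,H,k:cv2.resize(cv2.convertScaleAbs(im[y:y+H,x:x+W],alpha=1.5),(W*k,H*k),interpolation=2)
cv2.imwrite("pics/m4.png",np.hstack([f(c["color"],160,160,130,150,3),f(w["color"],220,120,195,225,2)]))
print(proj(w,(.448,.081,.056)),proj(c,(.448,.081,.056)),proj(c,(.448,.081,.116)))
E
```

```text
time_s: 9.23
tool_pos: [0.6041, -0.0874, 0.1936]
tool_rot: [179.6, 0.0, 90.2]
force: [0.2, -1.5, -0.6]
grip_width: 0.0213
grasp_force: 20.0
time_s: 9.9
tool_pos: [0.4442, 0.0839, 0.1879]
tool_rot: [-179.9, -0.1, 90.5]
force: [0.2, 0.2, -0.3]
grip_width: 0.0212
grasp_force: 20.0
time_s: 10.32
tool_pos: [0.4474, 0.08, 0.1888]
tool_rot: [-180.0, 0.0, 90.1]
force: [1.1, 0.7, -0.6]
grip_width: 0.0216
grasp_force: 20.0
[0.44744649 0.08000482 0.18883584]
[321.47468973 236.78294611] [229.97251046 271.64915198] [225.42870228 241.54583014]
```

View pics/m4.png

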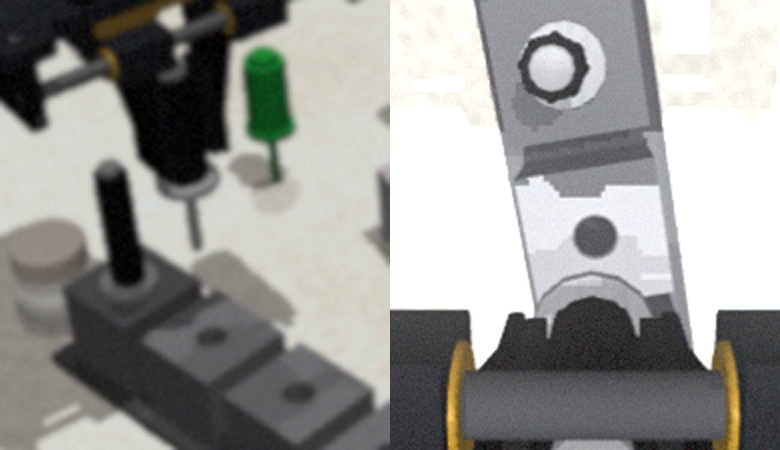

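The medium's shank tip is at side px (225.4,242.2), predicted (225.4,241.5). The wrist view puts hole 2 at (322.5,238.5), within 1 mm. Lowering, then on to the stout.

```bash
echo '[[[0, 0.001, 0.015], 0, 0.01], [[0, 0.001, 0.035], 0, 0.01], [[0, 0.001, 0.055], 0, 0.01], [[0, 0.001, 0.075], 0, 0.01], [[0, 0.001, 0.09], 0, 0.01], [[0, 0.001, 0.0975], 0, 0.01], [[0, 0.001, 0.0985], 0, 0.01], [[0, 0.001, 0.0985], 0, 0.01]]' | python3 -m handwheel && echo '[[[0, 0, 0], 0, 0.045], [[0, 0, 0], 0, 0.045], [[0, 0, 0], 0, 0.045], [[0, 0, 0], 0, 0.045], [[0, 0, 0], 0, 0.045]]' | python3 -m handwheel
```

```text
time_s: 11.08
tool_pos: [0.4483, 0.0808, 0.0907]
tool_rot: [180.0, 0.0, 90.2]
force: [-0.3, 0.3, -0.9]
grip_width: 0.0215
grasp_force: 20.0
time_s: 11.5
tool_pos: [0.4483, 0.081, 0.0909]
tool_rot: [180.0, -0.0, 90.2]
force: [-0.3, 0.3, -0.7]
grip_width: 0.0429
grasp_force: 0.0
```

```bash
echo '[[[0, 0, -0.02], 0, 0.045], [[0, 0, -0.055], 0, 0.045], [[0, 0, -0.09], 0, 0.045], [[0, 0, -0.11], 0, 0.045], [[0, 0, -0.11], 0, 0.045]]' | python3 -m handwheel && echo '[[[0.003, 0.02, 0], 0, 0.05], [[0.008, 0.05, 0], 0, 0.05], [[0.013, 0.08, 0], 0, 0.05], [[0.018, 0.11, 0], 0, 0.05], [[0.023, 0.14, 0], 0, 0.05], [[0.026, 0.165, 0], 0, 0.05], [[0.028, 0.181, 0], 0, 0.05], [[0.028, 0.181, 0], 0, 0.05]]' | python3 -m handwheel && echo '[[[0, 0, 0], 0, 0.05], [[0, 0, 0], 0, 0.05], [[0, 0, 0], 0, 0.05], [[0, 0, 0], 0, 0.05], [[0, 0, 0], 0, 0.05]]' | python3 -m handwheel
python3 - <<'E'
from h import *
c=read_camera("side");w=read_camera("wrist")
f=lambda im,x,y,W,H,k:cv2.resize(cv2.convertScaleAbs(im[y:y+H,x:x+W],alpha=1.5),(W*k,H*k),interpolation=2)
cv2.imwrite("pics/m5.png",np.hstack([f(c["color"],160,160,130,150,3),f(w["color"],220,150,195,225,2)]))
print(proj(w,(.630,.1095,.112)),proj(w,(.630,.1195,.112)),proj(w,(.640,.1095,.112)))
E
```

```text
time_s: 11.92
tool_pos: [0.451, 0.0817, 0.2056]
tool_rot: [179.5, -0.2, 90.2]
force: [0.8, 0.5, 0.4]
grip_width: 0.0449
grasp_force: 0.0
time_s: 12.58
tool_pos: [0.631, 0.1097, 0.1987]
tool_rot: [-180.0, 0.1, 90.2]
force: [-0.1, 0.8, -0.5]
grip_width: 0.0497
grasp_force: 0.0
time_s: 13.0
tool_pos: [0.6284, 0.1095, 0.201]
tool_rot: [180.0, -0.1, 90.2]
force: [-0.1, 0.2, 0.5]
grip_width: 0.0503
grasp_force: 0.0
[322.74188675 253.56934677] [322.8183938  238.85374977] [337.87881802 253.62586916]
```

View pics/m5.png

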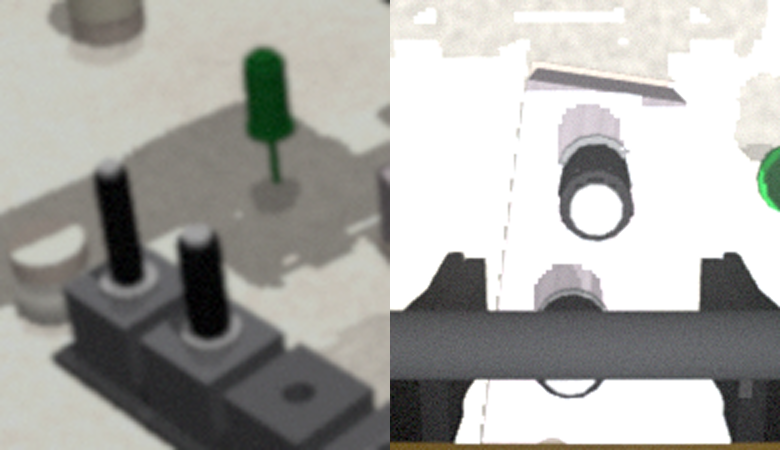

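Slim and medium stand well seated. The black stout cap at wrist (323,254) matches the prediction (322.7,253.6). The green lookalike at (412,240) is about 60 mm away and clear of the fingers.

```bash
echo '[[[0, 0, 0.03], 0, 0.05], [[0, 0, 0.06], 0, 0.05], [[0, 0, 0.09], 0, 0.05], [[0, 0, 0.105], 0, 0.05], [[0, 0, 0.111], 0, 0.05], [[0, 0, 0.111], 0, 0.05], [[0, 0, 0.111], 0, 0.05]]' | python3 -m handwheel && echo '[[[0, 0, 0], 0, 0.015], [[0, 0, 0], 0, 0.015], [[0, 0, 0], 0, 0.015], [[0, 0, 0], 0, 0.015], [[0, 0, 0], 0, 0.015], [[0, 0, 0], 0, 0.015], [[0, 0, 0], 0, 0.015]]' | python3 -m handwheel 20
```

```text
time_s: 13.68
tool_pos: [0.6295, 0.1095, 0.0905]
tool_rot: [179.9, -0.0, 90.2]
force: [0.7, 1.4, 0.0]
grip_width: 0.0499
grasp_force: 0.0
time_s: 14.27
tool_pos: [0.6293, 0.1095, 0.0902]
tool_rot: [179.9, -0.0, 90.2]
force: [0.2, 0.2, 2.4]
grip_width: 0.0255
grasp_force: 20.0
```

```bash
echo '[[[0, 0, -0.02], 0, 0.015], [[0, 0, -0.05], 0, 0.015], [[0, 0, -0.08], 0, 0.015], [[0, 0, -0.1], 0, 0.015], [[0, 0, -0.1], 0, 0.015]]' | python3 -m handwheel && echo '[[[-0.008, -0.015, 0], 0, 0.015], [[-0.024, -0.044, 0], 0, 0.015], [[-0.04, -0.073, 0], 0, 0.015], [[-0.056, -0.102, 0], 0, 0.015], [[-0.072, -0.131, 0], 0, 0.015], [[-0.086, -0.157, 0], 0, 0.015], [[-0.0935, -0.1705, 0], 0, 0.015], [[-0.0935, -0.1705, 0], 0, 0.015]]' | python3 -m handwheel && echo '[[[0, 0, 0], 0, 0.015], [[0, 0, 0], 0, 0.015], [[0, 0, 0], 0, 0.015], [[0, 0, 0], 0, 0.015], [[0, 0, 0], 0, 0.015]]' | python3 -m handwheel
python3 - <<'E'
from h import *
c=read_camera("side");w=read_camera("wrist")
f=lambda im,x,y,W,H,k:cv2.resize(cv2.convertScaleAbs(im[y:y+H,x:x+W],alpha=1.5),(W*k,H*k),interpolation=2)
cv2.imwrite("pics/m6.png",np.hstack([f(c["color"],190,170,130,150,3),f(w["color"],220,120,195,225,2)]))
print(proj(w,(.4588,.0155,.056)),proj(c,(.4588,.0155,.056)),proj(c,(.4588,.0155,.116)))
E
```

```text
time_s: 14.68
tool_pos: [0.6316, 0.1095, 0.1948]
tool_rot: [179.5, -0.1, 90.2]
force: [0.4, 0.1, -0.2]
grip_width: 0.0252
grasp_force: 20.0
time_s: 15.35
tool_pos: [0.4555, 0.0136, 0.1886]
tool_rot: [-179.8, -0.1, 90.1]
force: [0.6, -0.2, 0.0]
grip_width: 0.0257
grasp_force: 20.0
time_s: 15.77
tool_pos: [0.4592, 0.0157, 0.1893]
tool_rot: [-180.0, 0.1, 90.2]
force: [-0.0, 0.1, -0.5]
grip_width: 0.0254
grasp_force: 20.0
[320.35078041 237.76304782] [258.97358546 290.5430685 ] [255.45906336 259.9892365 ]
```

View pics/m6.png

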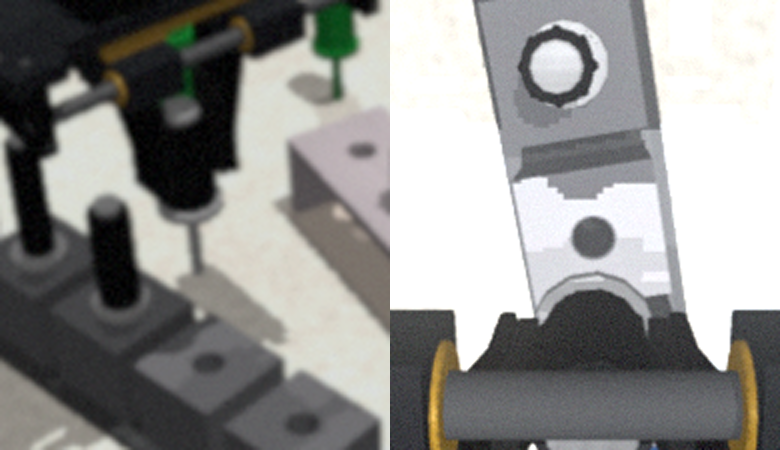

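The stout's shank tip is at side px (256,260.7), predicted (255.5,260). Hole 3 is at wrist (321.5,239), within 1 mm. Lowering, then on to the stubby.

```bash
echo '[[[0, 0.001, 0.015], 0, 0.015], [[0, 0.001, 0.035], 0, 0.015], [[0, 0.001, 0.055], 0, 0.015], [[0, 0.001, 0.075], 0, 0.015], [[0, 0.001, 0.09], 0, 0.015], [[0, 0.001, 0.0975], 0, 0.015], [[0, 0.001, 0.0985], 0, 0.015], [[0, 0.001, 0.0985], 0, 0.015]]' | python3 -m handwheel && echo '[[[0, 0, 0], 0, 0.045], [[0, 0, 0], 0, 0.045], [[0, 0, 0], 0, 0.045], [[0, 0, 0], 0, 0.045], [[0, 0, 0], 0, 0.045]]' | python3 -m handwheel && echo '[[[0, 0, -0.02], 0, 0.045], [[0, 0, -0.055], 0, 0.045], [[0, 0, -0.09], 0, 0.045], [[0, 0, -0.11], 0, 0.045], [[0, 0, -0.11], 0, 0.045]]' | python3 -m handwheel && echo '[[[0.003, 0.02, 0], 0, 0.05], [[0.008, 0.05, 0], 0, 0.05], [[0.013, 0.08, 0], 0, 0.05], [[0.018, 0.11, 0], 0, 0.05], [[0.023, 0.135, 0], 0, 0.05], [[0.026, 0.153, 0], 0, 0.05], [[0.028, 0.16, 0], 0, 0.05], [[0.028, 0.16, 0], 0, 0.05]]' | python3 -m handwheel && echo '[[[0, 0, 0], 0, 0.05], [[0, 0, 0], 0, 0.05], [[0, 0, 0], 0, 0.05], [[0, 0, 0], 0, 0.05], [[0, 0, 0], 0, 0.05]]' | python3 -m handwheel
python3 - <<'E'
from h import *
c=read_camera("side");w=read_camera("wrist")
f=lambda im,x,y,W,H,k:cv2.resize(cv2.convertScaleAbs(im[y:y+H,x:x+W],alpha=1.5),(W*k,H*k),interpolation=2)
cv2.imwrite("pics/m7.png",np.hstack([f(c["color"],190,170,130,150,3),f(w["color"],220,150,195,225,2)]))
print(proj(w,(.620,.044,.1)))
E
```

```text
time_s: 16.53
tool_pos: [0.4599, 0.0154, 0.0911]
tool_rot: [-180.0, 0.0, 90.2]
force: [0.9, 0.3, 0.2]
grip_width: 0.0255
grasp_force: 20.0
time_s: 16.95
tool_pos: [0.4599, 0.0155, 0.0914]
tool_rot: [180.0, -0.0, 90.2]
force: [0.0, -0.5, 0.4]
grip_width: 0.0438
grasp_force: 0.0
time_s: 17.37
tool_pos: [0.4627, 0.0157, 0.206]
tool_rot: [179.5, -0.2, 90.2]
force: [1.1, 0.5, -0.0]
grip_width: 0.0448
grasp_force: 0.0
time_s: 18.03
tool_pos: [0.6201, 0.0443, 0.1997]
tool_rot: [-179.9, 0.1, 90.2]
force: [-0.7, -0.0, 0.0]
grip_width: 0.0501
grasp_force: 0.0
time_s: 18.45
tool_pos: [0.6192, 0.0438, 0.2015]
tool_rot: [180.0, -0.1, 90.2]
force: [-0.2, -0.5, 0.5]
grip_width: 0.0501
grasp_force: 0.0
[321.49020152 248.45286633]
```

View pics/m7.png

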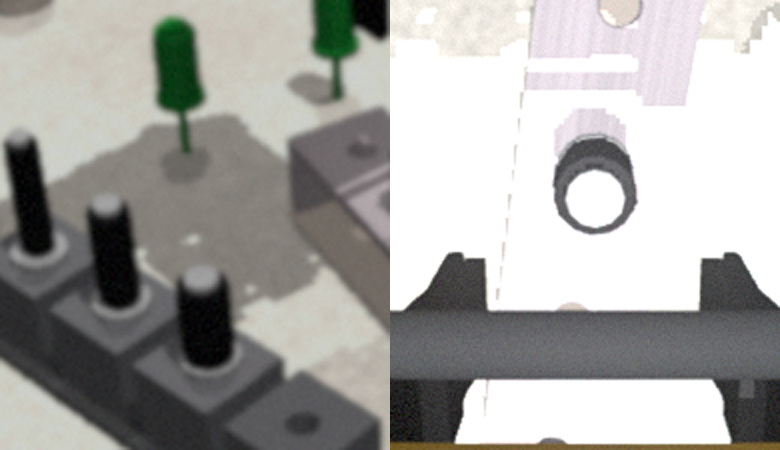

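Three drivers stand seated. The stubby cap at wrist (322.5,249) is on prediction.

```bash
echo '[[[0, 0, 0.03], 0, 0.05], [[0, 0, 0.06], 0, 0.05], [[0, 0, 0.09], 0, 0.05], [[0, 0, 0.105], 0, 0.05], [[0, 0, 0.112], 0, 0.05], [[0, 0, 0.112], 0, 0.05], [[0, 0, 0.112], 0, 0.05]]' | python3 -m handwheel && echo '[[[0, 0, 0], 0, 0.02], [[0, 0, 0], 0, 0.02], [[0, 0, 0], 0, 0.02], [[0, 0, 0], 0, 0.02], [[0, 0, 0], 0, 0.02], [[0, 0, 0], 0, 0.02]]' | python3 -m handwheel 20 && echo '[[[0, 0, -0.02], 0, 0.02], [[0, 0, -0.05], 0, 0.02], [[0, 0, -0.08], 0, 0.02], [[0, 0, -0.1], 0, 0.02], [[0, 0, -0.1], 0, 0.02]]' | python3 -m handwheel && echo '[[[-0.008, -0.013, 0], 0, 0.02], [[-0.024, -0.039, 0], 0, 0.02], [[-0.04, -0.065, 0], 0, 0.02], [[-0.056, -0.091, 0], 0, 0.02], [[-0.072, -0.117, 0], 0, 0.02], [[-0.086, -0.139, 0], 0, 0.02], [[-0.093, -0.15, 0], 0, 0.02], [[-0.093, -0.15, 0], 0, 0.02]]' | python3 -m handwheel && echo '[[[0, 0, 0], 0, 0.02], [[0, 0, 0], 0, 0.02], [[0, 0, 0], 0, 0.02], [[0, 0, 0], 0, 0.02], [[0, 0, 0], 0, 0.02]]' | python3 -m handwheel
python3 - <<'E'
from h import *
c=read_camera("side");w=read_camera("wrist")
f=lambda im,x,y,W,H,k:cv2.resize(cv2.convertScaleAbs(im[y:y+H,x:x+W],alpha=1.5),(W*k,H*k),interpolation=2)
cv2.imwrite("pics/m8.png",np.hstack([f(c["color"],220,190,130,150,3),f(w["color"],220,120,195,225,2)]))
print(proj(w,(.4695,-.0495,.056)),proj(c,(.4695,-.0495,.056)),proj(c,(.4695,-.0495,.116)))
E
```

```text
time_s: 19.13
tool_pos: [0.6201, 0.0438, 0.0898]
tool_rot: [179.9, -0.0, 90.2]
force: [0.3, -0.7, 0.3]
grip_width: 0.0501
grasp_force: 0.0
time_s: 19.63
tool_pos: [0.6202, 0.0441, 0.0899]
tool_rot: [179.9, -0.0, 90.2]
force: [-0.6, -0.8, 4.1]
grip_width: 0.0295
grasp_force: 20.0
time_s: 20.05
tool_pos: [0.6223, 0.0437, 0.1941]
tool_rot: [179.5, -0.1, 90.2]
force: [1.0, 0.6, -0.1]
grip_width: 0.0299
grasp_force: 20.0
time_s: 20.72
tool_pos: [0.467, -0.0514, 0.188]
tool_rot: [-179.9, -0.1, 90.0]
force: [-0.1, -0.9, -1.0]
grip_width: 0.0294
grasp_force: 20.0
time_s: 21.13
tool_pos: [0.4703, -0.0492, 0.1888]
tool_rot: [-180.0, 0.1, 90.2]
force: [-0.0, -0.3, -1.5]
grip_width: 0.0291
grasp_force: 20.0
[319.74135138 238.04018652] [290.19986118 310.81668071] [287.9437109  279.89649446]
```

View pics/m8.png

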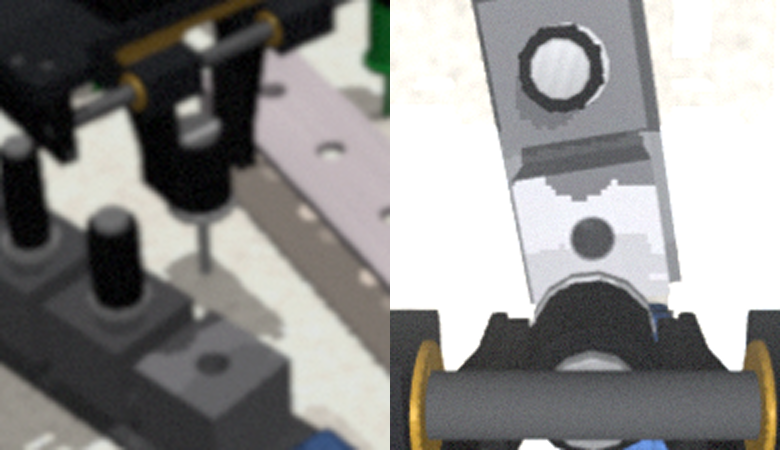

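The stubby's shank tip is at side px (288,280.7), predicted (287.9,279.9). Hole 4 is at wrist (321,239), within 1 mm. Lowering, releasing and backing off.

```bash
echo '[[[0, 0, 0.015], 0, 0.02], [[0, 0, 0.035], 0, 0.02], [[0, 0, 0.055], 0, 0.02], [[0, 0, 0.075], 0, 0.02], [[0, 0, 0.09], 0, 0.02], [[0, 0, 0.0975], 0, 0.02], [[0, 0, 0.0985], 0, 0.02], [[0, 0, 0.0985], 0, 0.02]]' | python3 -m handwheel && echo '[[[0, 0, 0], 0, 0.05], [[0, 0, 0], 0, 0.05], [[0, 0, 0], 0, 0.05], [[0, 0, 0], 0, 0.05], [[0, 0, 0], 0, 0.05]]' | python3 -m handwheel && echo '[[[0, 0, -0.02], 0, 0.05], [[0, 0, -0.055], 0, 0.05], [[0, 0, -0.09], 0, 0.05], [[0, 0, -0.11], 0, 0.05], [[0, 0, -0.11], 0, 0.05]]' | python3 -m handwheel && echo '[[[0, 0.03, -0.01], 0, 0.05], [[0, 0.06, -0.02], 0, 0.05], [[0, 0.1, -0.03], 0, 0.05], [[0, 0.14, -0.03], 0, 0.05], [[0, 0.17, -0.03], 0, 0.05], [[0, 0.18, -0.03], 0, 0.05], [[0, 0.18, -0.03], 0, 0.05], [[0, 0.18, -0.03], 0, 0.05]]' | python3 -m handwheel
python3 - <<'E'
from h import *
c=read_camera("side");t=read_camera("top")
f=lambda im,x,y,W,H,k:cv2.resize(cv2.convertScaleAbs(im[y:y+H,x:x+W],alpha=1.5),(W*k,H*k),interpolation=2)
cv2.imwrite("pics/m9.png",np.vstack([f(c["color"],150,190,230,140,3)[:350],f(t["color"],190,275,230,75,3)]))
E
```

```text
time_s: 21.9
tool_pos: [0.4701, -0.0496, 0.0905]
tool_rot: [-180.0, 0.0, 90.2]
force: [-0.2, -0.6, -1.1]
grip_width: 0.0295
grasp_force: 20.0
time_s: 22.32
tool_pos: [0.4702, -0.0495, 0.0909]
tool_rot: [180.0, -0.0, 90.2]
force: [0.9, -0.1, -0.4]
grip_width: 0.0485
grasp_force: 0.0
time_s: 22.73
tool_pos: [0.4729, -0.0497, 0.2054]
tool_rot: [179.5, -0.1, 90.2]
force: [0.5, 0.1, -0.3]
grip_width: 0.0498
grasp_force: 0.0
time_s: 23.4
tool_pos: [0.6494, -0.0494, 0.2291]
tool_rot: [-179.8, 0.1, 90.2]
force: [0.2, -0.0, 0.3]
grip_width: 0.0498
grasp_force: 0.0
```

View pics/m9.png

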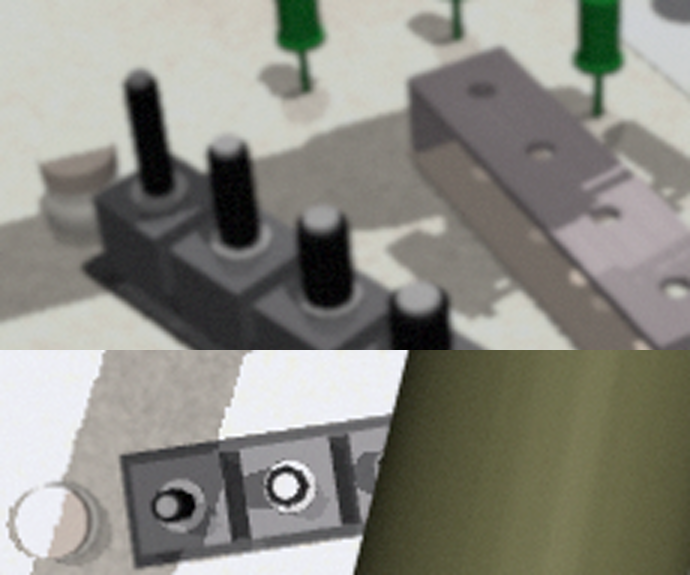

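Slim, medium and stout are seated at crop (155,190), (240,240) and (325,295). The crop cut off the stubby's base. That was my 15th picture against the limit of 14, so I'll check the stubby numerically instead of viewing another.

Run:
```python
from h import *
c=read_camera("side");g=cv2.cvtColor(c["color"],cv2.COLOR_BGR2GRAY)
for n,q in [("slim",(.436,.146,.136)),("med",(.448,.081,.124)),("stout",(.4595,.0155,.112)),("stubby",(.4702,-.0495,.100))]:
    p=proj(c,q);x,y=p.round().astype(int);r=5
    a=cv2.GaussianBlur(g,(3,3),0)[y-r:y+r+1,x-r:x+r+1]; 
    col=cv2.GaussianBlur(g,(3,3),0)[y-8:y+46,x]
    print(n,p.round(1),"vertical profile",col[::2].tolist())
    p0=proj(c,(q[0],q[1],.061));print(" collar top expected row",p0.round(1),g[int(p0[1]),int(p0[0])-14:int(p0[0])+15].tolist())
print(env.get_obs()["time_s"],env.get_obs()["force"])
```

```text
slim [195.5 214.6] vertical profile [136, 137, 131, 101, 71, 57, 31, 7, 4, 3, 6, 9, 14, 21, 29, 41, 51, 65, 81, 87, 65, 47, 57, 64, 64, 54, 44]
 collar top expected row [202.3 252.2] [48, 45, 44, 43, 47, 54, 63, 65, 57, 35, 12, 8, 2, 0, 1, 6, 3, 3, 10, 27, 49, 62, 67, 63, 56, 47, 44, 43, 43]
med [224.8 237.3] vertical profile [137, 136, 132, 116, 109, 101, 66, 24, 6, 5, 4, 3, 4, 3, 2, 4, 6, 5, 4, 6, 9, 36, 78, 77, 60, 61, 64]
 collar top expected row [229.6 269.2] [66, 60, 52, 47, 48, 55, 62, 57, 40, 19, 2, 4, 7, 1, 1, 5, 4, 6, 6, 14, 32, 62, 88, 98, 93, 79, 72, 70, 69]
stout [256.1 261.9] vertical profile [87, 87, 95, 104, 107, 103, 73, 31, 9, 4, 3, 3, 4, 5, 5, 5, 4, 3, 7, 43, 73, 59, 59, 62, 67, 67, 54]
 collar top expected row [259.1 287.9] [58, 48, 44, 46, 48, 41, 25, 12, 11, 3, 1, 1, 4, 6, 9, 6, 2, 5, 3, 3, 1, 20, 45, 76, 89, 85, 75, 70, 69]
stubby [289.  288.2] vertical profile [86, 95, 107, 110, 109, 108, 100, 64, 23, 6, 4, 4, 5, 5, 3, 5, 5, 36, 60, 58, 61, 66, 69, 67, 54, 34, 29]
 collar top expected row [290.4 308.1] [47, 43, 44, 41, 32, 15, 5, 1, 3, 2, 5, 0, 1, 4, 4, 1, 4, 8, 7, 4, 4, 5, 4, 23, 42, 58, 66, 69, 70]
23.55 [-0.29860739  0.32958999  0.64692794]
```

The stubby's cap, handle centre (column 290, expected 290.4) and collar rows match a driver seated upright. Handing in.

```bash
python3 -c "
from cell import env
print(env.sign_off())"
```

```text
the job is handed in; nothing more can be done
None
```

I handed the job in at about 24 s: all four drivers are let go in the rack in the order slim, medium, stout, stubby from jar to lens case, the stubby's seating was confirmed by pixel measurements only, neither the jar nor the case was touched, and I viewed 15 pictures against the limit of 14.

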